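Block a small motor in its crate

TASK

The small electric motor sits loose in its open plywood crate, with a wide gap at one end and a narrow gap at the other. Fill both gaps so that it cannot slide about: stand the thick wooden block upright on the crate's floor in the wide gap, and the thin wooden block upright on the floor in the narrow gap. Leave the motor sitting upright in the crate.

Things in the scene. Friction and masses are not known exactly. Their poses are not given: they have to be found in the camera images.
- crate: Open plywood crate, fixed, turned any way round. Outside 222 (x) x 100 (y) x 40 mm high, walls and floor 10 mm thick. Origin: centre of its underside, on the table; inner floor at z = 10 mm, rim at z = 40. The motor leaves a wide gap, about 58 x 80 mm, centred about x = +72 mm, at the +x end and a narrow one, about 34 x 80 mm, about x = -84 mm, at the -x end (a few mm more or less).
- motor: Grey and silver finned motor, about 1.5 kg, standing loose on the crate's floor, its x along the crate's x. Foot plate 110 (x) x 76 (y) mm, reaching 55 mm each way in x from the origin, which is the centre of its underside; 89 mm tall. A short shaft with a dark pulley points to -x, to the narrow gap, and does not stick out past the foot plate.
- thick_block: Pale wooden block standing on the table, 48 mm thick (x) x 56 mm wide (y) x 75 mm tall, about 120 g. Foot bevelled 5 mm on both sides across x over the lowest 12 mm to lead it in. Origin: centre of its underside; z up. Grip it across its 56 mm width near the top: when home it stands 45 mm above the crate's rim. Lower offcuts of the same wood are not for this.
- thin_block: Pale wooden block standing on the table, 24 mm thick (x) x 56 mm wide (y) x 75 mm tall, about 60 g. Foot bevelled 5 mm on both sides across x over the lowest 12 mm. Origin: centre of its underside; z up. Grip it across its 56 mm width near the top: when home it stands 45 mm above the crate's rim.

How it is judged:
By the outcome, as a careful person would: the job done as asked, in the order asked, and still so for the second after the job is handed in, with the robot touching nothing.
It also fails if it takes over 69 s, if anything falls off the work surface, if the arm or the gripper's body presses on something with over 40 N, if the wrist force passes 120 N, or if a joint passes its speed limit or range.

ROBOT

A 6-joint arm with a two-finger parallel gripper is mounted at the origin on the work surface. World frame = base frame: x ahead of the robot, y to its left, z up, the work surface at z = 0. Lengths are in m, angles in rad, forces in N, time in s.
With the tool pointing down it reaches from about 0.3 to 0.875 m from the base axis. Payload 6.4 kg.
Tool frame: the origin (TCP) lies at the very end of the fingers, on their centre line; the grasp point (between the pads) lies 19 mm behind it; z points along the fingers, y is the line along which they close (so a half turn about z gives the same grasp; the last joint's range is limited). The gripper opens to 85 mm and grips with 20 to 120 N. Pads are 22 mm wide; open, the fingers measure 114 mm over their backs; the gripper's body (76 mm by 85 mm) begins 54 mm behind the grasp point. The pads swing forward as they close: fully open they stand 13 mm farther back than shut.
Start: joints at [1.001, 0.181, 1.607, -0, 1.354, -0.206], TCP at [0.205, 0.537, 0.231] pointing down, gripper open.
Joint ranges: [-2.99, 2.99], [-0.89, 2.07], [0.3, 2.58], [-1.14, 4.28], [0, 2.63], [-3.12, 3.12]. Speed limits (rad/s): [2.57, 2.57, 3.01, 3.14, 3.14, 3.14].

INTERFACE

Orientations are given as a unit quaternion [w, x, y, z].
In Python, from bench import ctrl gives the robot as it stands.
- The arm moves only by the shell command python3 jog.py 'ROWS'. ROWS is a JSON list of rows, 1 to 10 of them, each of 7 numbers: dx, dy, dz in m, then a rotation vector rx, ry, rz in rad, then the opening from 0.0 (shut) to 1.0 (fully open); each row is the pose to reach, as a shift and turn from the pose commanded when the command began, along the tool's axes at that moment; what a row does not reach only later rows make up. A row lasts 1/8 s, in which the tool goes at most 0.0625 m and 0.188 rad, less where a joint would pass 70% of its speed; a pose out of reach is approached as far as the arm can. The fingers move at their own pace and stop on an object; the grip force is fixed at half the most. Time passes only in rows, so rows that do not move let the fingers close. It prints the time, the measured TCP pose, the force, the opening and the grip force at its end.
- ctrl.get_obs(): the state, without advancing time (a new reading comes with each control period).
- ctrl.camera(name): name is "side" or "top"; returns the picture (420x560x3 uint8, blue, green, red); there is no depth.
- ctrl.camera_params(name): a dict with "fovy" (degrees; the focal length in pixels is half the picture's height over the tangent of half this angle, whatever the lens; pixels are square), "cx", "cy" (the principal point, pixels), "dist" ([k1, k2, p1, p2, k3] as OpenCV has them; the pictures are not rectified), "view" (4x4, takes a point from world to camera coordinates). Camera axes: x right, y up, looking along -z (the intrinsics and any distortion apply to the point x, -y, -z); pixel columns grow to the right and rows downward; lengths in m; the calibration is good to about 2 mm. A picture is of the moment at which its call begins. camera_params takes no time and is no camera call.
- ctrl.hand_in(): hands the job in; it is judged then, once.
The state is a dict: "time_s": time; "q": joint angles; "dq": joint speeds; "joint_efforts": joint torques, N m; "eef_pos": TCP position; "eef_rot": TCP orientation; "wrist_force": force on the tool from outside, world axes, zero at the start; "torque": the same for the moment, N m; "opening": opening from 0.0 (shut) to 1.0 (fully open); "grasp_force": force on a finger pad.
Only numpy, scipy, OpenCV 4.12 (cv2) and the standard library are available. Lean on these libraries where they do the work, as an engineer would, in place of code of your own. Each camera call takes 0.05 s, during which the arm holds its last target. There are 200 camera calls.

## Working session

There is one attempt and no reset: what is moved stays moved. The work goes in short steps, Python scripts to look and compute and a shell command to move; the robot and the scene stay as the last step left them, time stands still between calls to the robot, and variables do not carry over. Pictures are saved under pics/ and viewed, at most 10 in all, crops included, and the job is handed in when it is done.

```bash
mkdir -p pics; ls
cat > h.py <<'E'
import numpy as np, cv2
from bench import ctrl
def cam(n):
    p=ctrl.camera_params(n); f=210/np.tan(np.radians(p["fovy"])/2)
    K=np.array([[f,0,p["cx"]],[0,f,p["cy"]],[0,0,1]]); V=np.array(p["view"]); V=np.diag([1,-1,-1,1])@V
    return K,np.array(p["dist"],float),V
def ray(n,uv):
    K,d,V=cam(n); u=cv2.undistortPoints(np.array(uv,float).reshape(-1,1,2),K,d).reshape(-1,2)
    R,t=V[:3,:3],V[:3,3]
    return -R.T@t, np.c_[u,np.ones(len(u))]@R
def onz(n,uv,z):
    o,d=ray(n,uv); return o+d*((z-o[2])/d[:,2])[:,None]
def proj(n,P):
    K,d,V=cam(n); return cv2.projectPoints(np.array(P,float).reshape(-1,1,3),cv2.Rodrigues(V[:3,:3])[0],V[:3,3],K,d)[0].reshape(-1,2)
def snap(n,name):
    im=np.array(ctrl.camera(n)); cv2.imwrite(f"pics/{name}.png",im); return im
E
python3 - <<'E'
from h import *
snap("top","t0");snap("side","s0")
for n in("top","side"):
    o,_=ray(n,[[280,210]]); print(n,o,cam(n)[0][0,0],cam(n)[1], onz(n,[[280,210]],0))
print(ctrl.get_obs())
E
```

```text
bench.py
jog.py
pics
top [0.50292863 0.10894196 0.79372682] 432.2151354807014 [-0.07891596  0.          0.          0.          0.        ] [[0.55404176 0.14170896 0.        ]]
side [ 0.04435452 -0.39836555  0.46169652] 532.6874784260327 [0.06029933 0.         0.         0.         0.        ] [[0.60719214 0.1485133  0.        ]]
{'time_s': 0.1, 'q': array([ 1.00069967e+00,  1.81490401e-01,  1.60789132e+00, -3.93420786e-06,
        1.35381840e+00, -2.06288244e-01]), 'dq': array([-0.00119616, -0.00269566, -0.00126891,  0.00056833,  0.00148098,
       -0.00144311]), 'joint_efforts': array([ 1.01727121e-03, -4.45881844e+01, -3.52229977e+01,  1.50951558e-05,
        4.15990929e-03,  3.17971671e-05]), 'eef_pos': array([0.20431079, 0.53694713, 0.23046902]), 'eef_rot': array([-3.02447687e-04,  1.80902215e-01,  9.83500759e-01, -7.44657160e-04]), 'wrist_force': array([ 0.53117642, -0.61436158,  0.18657243]), 'torque': array([-0.01102675,  0.03687212, -0.03411448]), 'grasp_force': 0.0, 'opening': 0.9979835449499699}
```

View pics/t0.png

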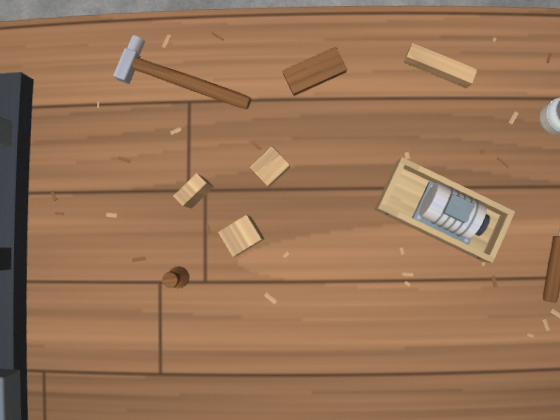

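View pics/s0.png

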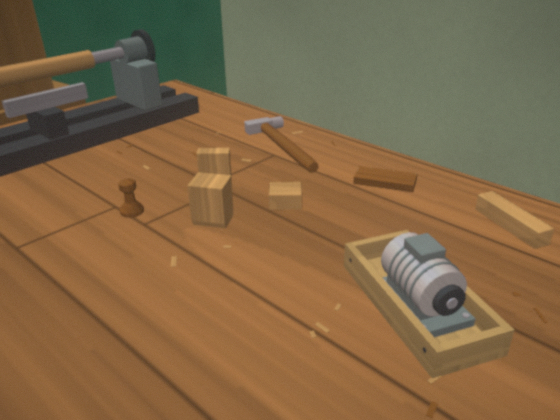

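The top view shows the thick block near (241,236), the thin one near (190,190), a low offcut near (270,166), and the crate around (445,210). The pulley points to the right, so the narrow gap is at the right. In the side view the thick block is at (211,200), the thin one is behind it at (214,160), and the offcut is at (285,195).

Run:
```python
from h import *
im=cv2.imread("pics/t0.png"); 
a=cv2.resize(im[150:270,160:300],None,fx=2.8,fy=2.8,interpolation=cv2.INTER_CUBIC)
b=cv2.resize(im[150:270,370:520],None,fx=2.8,fy=2.8,interpolation=cv2.INTER_CUBIC)
cv2.imwrite("pics/z0.png",np.hstack([a,b])[:, :800])
hsv=cv2.cvtColor(im,cv2.COLOR_BGR2HSV)
for n,p in [("thick",(238,233)),("thin",(188,190)),("wood",(300,260)),("crate wall",(383,205)),("crate floor",(405,190)),("offcut",(270,165)),("thickside",(255,243))]: print(n,hsv[p[1]-2:p[1]+3,p[0]-2:p[0]+3].reshape(-1,3).mean(0))
```

```text
thick [ 15.96  95.24 205.52]
thin [ 16.04  97.04 208.76]
wood [ 13.12 116.68 179.56]
crate wall [ 18.28  86.12 200.08]
crate floor [ 18.32  86.6  206.52]
offcut [ 15.96  96.4  211.72]
thickside [ 14.92 106.04 167.24]
```

View pics/z0.png

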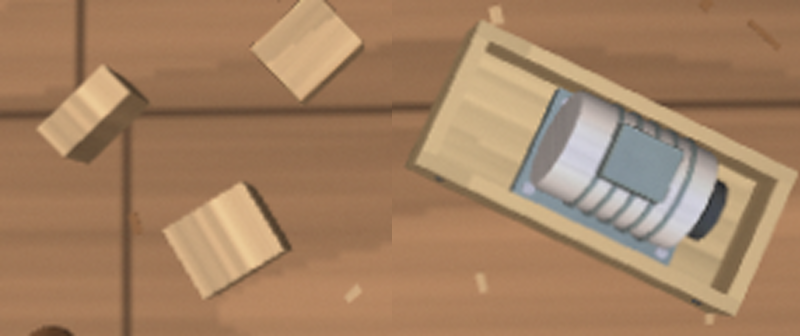

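The zoom shows the thin top with corners about (37,130), (101,65), (133,95) and (70,158). The thick top is about (163,232), (243,183), (290,247) and (206,298) including its side face. The crate rim corners are (480,22), (797,175), (735,315) and (407,165).

```bash
cat >> h.py <<'E'
def top(im,seed,z,n="top",lo=(13,60,186),hi=(25,112,255),r=28):
    hsv=cv2.cvtColor(cv2.GaussianBlur(im,(3,3),0),cv2.COLOR_BGR2HSV)
    m=cv2.inRange(hsv,lo,hi); w=np.zeros_like(m); cv2.circle(w,seed,r,255,-1); m&=w
    m=cv2.morphologyEx(m,cv2.MORPH_OPEN,np.ones((3,3))); k,l,st,_=cv2.connectedComponentsWithStats(m)
    m=(l==1+np.argmax(st[1:,4])).astype(np.uint8)
    c=max(cv2.findContours(m,cv2.RETR_EXTERNAL,cv2.CHAIN_APPROX_NONE)[0],key=cv2.contourArea)
    P=onz(n,c.reshape(-1,2),z)[:,:2]; (cx,cy),(w,h),a=cv2.minAreaRect((P*1000).astype(np.float32))
    return cx,cy,w,h,a
E
python3 - <<'E'
from h import *
im=cv2.imread("pics/t0.png")
print("thick",top(im,(240,236),.075)); print("thin",top(im,(189,190),.075)); print("off",top(im,(270,166),.03))
z=lambda p,ox:[(x/2.8+ox,y/2.8+150) for x,y in p]
q=lambda p:np.round(p[:,:2]*1000,1).tolist()
ax=370-392/2.8
print("crate rim",q(onz("top",z([(480,22),(797,175),(735,315),(407,165)],ax),.04)))
print("thin",q(onz("top",z([(37,130),(101,65),(133,95),(70,158)],160),.075)))
print("thick",q(onz("top",z([(163,232),(243,183),(280,240),(200,292)],160),.075)))
print("thick bot right",q(onz("top",z([(290,247)],160),0)),q(onz("top",z([(206,298)],160),0)))
print("motor foot",q(onz("top",z([(558,90),(512,187),(668,262)],ax),.018)))
# side view: triangulate thick top corners seen in side
print("side thick top",q(onz("side",[(191,184),(203,174),(232,176),(224,192)],.075)))
E
```

```text
thick (508.00616455078125, 207.7945556640625, 48.20254898071289, 55.284568786621094, 30.91863250732422)
thin (586.1538696289062, 291.718505859375, 23.155418395996094, 54.93429183959961, 44.472023010253906)
off (632.1349487304688, 159.29879760742188, 46.203826904296875, 54.95957946777344, 42.663414001464844)
crate rim [[640.9, -74.8], [542.1, -274.0], [455.0, -230.7], [551.3, -26.5]]
thin [[574.4, 319.1], [613.3, 280.1], [594.7, 260.5], [557.2, 298.8]]
thick [[512.2, 242.4], [540.9, 194.2], [506.7, 172.3], [476.3, 220.3]]
thick bot right [[502.5, 172.4]] [[469.6, 227.9]]
motor foot [[600.1, -129.5], [537.8, -97.7], [488.3, -197.6]]
side thick top [[480.0, 218.0], [514.9, 231.3], [541.7, 191.1], [497.4, 160.0]]
```

Sizes agree with the given ones (48x55, 23x55; crate about 224x98). Next I refine the crate and work out the approach to the thick block.

```bash
cat >> h.py <<'E'
from scipy.spatial.transform import Rotation as Ro
def go(x,y,z,yaw):
    "delta in tool axes to TCP target (mm), tool down, tool y along yaw (deg)"
    o=ctrl.get_obs(); w=o["eef_rot"]; R=Ro.from_quat([w[1],w[2],w[3],w[0]])
    a=np.radians(yaw); yv=np.array([np.cos(a),np.sin(a),0]); zv=np.array([0,0,-1.]); T=Ro.from_matrix(np.c_[np.cross(yv,zv),yv,zv])
    print("d",np.round(R.inv().apply(np.array([x,y,z])/1000-o["eef_pos"]),4),"r",np.round((R.inv()*T).as_rotvec(),4),
      "pos",np.round(o["eef_pos"],4),"t",o["time_s"],"open",round(o["opening"],3),"gf",round(o["grasp_force"],1),"F",np.round(o["wrist_force"],1))
E
python3 - <<'E'
from h import *
im=cv2.imread("pics/t0.png"); hsv=cv2.cvtColor(cv2.GaussianBlur(im,(3,3),0),cv2.COLOR_BGR2HSV)
m=cv2.inRange(hsv,(16,60,120),(24,112,255)); m[:,:370]=0; m[:150]=0;m[270:]=0
m=cv2.morphologyEx(m,cv2.MORPH_OPEN,np.ones((3,3)))
c=max(cv2.findContours(m,cv2.RETR_EXTERNAL,cv2.CHAIN_APPROX_NONE)[0],key=cv2.contourArea).reshape(-1,2)
print("crate",cv2.minAreaRect((onz("top",c,.04)[:,:2]*1000).astype(np.float32)))
# side check: rim corners from eye
print(np.round(onz("side",[(346,247),(411,233),(505,327),(425,351)],.04)*1000))
go(508,208,130,-59.1)
E
```

```text
crate ((547.8243408203125, -149.5050048828125), (227.73193359375, 106.58890533447266), 63.00809097290039)
[[ 547.  -37.   40.]
 [ 638.  -84.   40.]
 [ 541. -264.   40.]
 [ 448. -219.   40.]]
d [-0.4009 -0.1992  0.1007] r [-1.2000e-03  1.6000e-03  2.2385e+00] pos [0.2043 0.5369 0.2305] t 0.1 open 0.998 gf 0.0 F [ 0.5 -0.6  0.2]
```

```bash
T='[-0.401,-0.199,0.1,0,0,2.238,1]'; python3 jog.py '[[-0.401,-0.199,0.1,0,0,2.238,1],[-0.401,-0.199,0.1,0,0,2.238,1],[-0.401,-0.199,0.1,0,0,2.238,1],[-0.401,-0.199,0.1,0,0,2.238,1],[-0.401,-0.199,0.1,0,0,2.238,1],[-0.401,-0.199,0.1,0,0,2.238,1],[-0.401,-0.199,0.1,0,0,2.238,1],[-0.401,-0.199,0.1,0,0,2.238,1],[-0.401,-0.199,0.1,0,0,2.238,1],[-0.401,-0.199,0.1,0,0,2.238,1]]'; python3 -c "
from h import *
go(508,208,130,-59.1)"
```

```text
time_s: 1.35
eef_pos: [0.5084, 0.208, 0.1306]
eef_rot: [-0.0, 0.901, 0.433, -0.001]
wrist_force: [-1.3, -0.7, 0.2]
opening: 1.0
grasp_force: 0.0
d [-0.0003 -0.0003  0.0006] r [-0.0008  0.0012  0.356 ] pos [0.5084 0.208  0.1306] t 1.35 open 1.0 gf 0.0 F [-1.3 -0.7  0.2]
```

```bash
python3 jog.py '[[0,0,0,0,0,0.356,1],[0,0,0,0,0,0.356,1],[0,0,0.045,0,0,0.356,1],[0,0,0.085,0,0,0.356,1],[0,0,0.085,0,0,0.356,1],[0,0,0.085,0,0,0.356,0.3],[0,0,0.085,0,0,0.356,0.3],[0,0,0.085,0,0,0.356,0.3],[0,0,0.085,0,0,0.356,0.3],[0,0,0.085,0,0,0.356,0.3]]'; python3 -c "
from h import *
go(508,208,120,-59.1)"
```

```text
time_s: 2.6
eef_pos: [0.5105, 0.2091, 0.0486]
eef_rot: [0.0, 0.963, 0.27, 0.002]
wrist_force: [0.4, 0.5, 5.5]
opening: 0.641
grasp_force: 65.0
d [-0.0024 -0.0002 -0.0714] r [ 0.0015 -0.0041  0.0076] pos [0.5105 0.2091 0.0486] t 2.6 open 0.641 gf 65.0 F [0.4 0.5 5.5]
```

```bash
python3 jog.py '[[0,0,-0.05,0,0,0,0.3],[0,0,-0.1,0,0,0,0.3],[0,0,-0.13,0,0,0,0.3],[0,0,-0.13,0,0,0,0.3],[0,0,-0.13,0,0,0,0.3]]'; python3 -c "
from h import *
go(578.5,-86.5,175,-26)"
```

```text
time_s: 3.22
eef_pos: [0.5076, 0.2086, 0.175]
eef_rot: [-0.0, 0.963, 0.27, -0.001]
wrist_force: [-0.3, -0.5, -2.5]
opening: 0.648
grasp_force: 64.7
d [-0.0928  0.2889 -0.    ] r [-0.0011  0.0015 -0.5702] pos [0.5076 0.2086 0.175 ] t 3.225 open 0.648 gf 64.7 F [-0.3 -0.5 -2.5]
```

```bash
python3 jog.py '[[-0.093,0.289,0,0,0,-0.57,0.3],[-0.093,0.289,0,0,0,-0.57,0.3],[-0.093,0.289,0,0,0,-0.57,0.3],[-0.093,0.289,0,0,0,-0.57,0.3],[-0.093,0.289,0,0,0,-0.57,0.3],[-0.093,0.289,0,0,0,-0.57,0.3],[-0.093,0.289,0,0,0,-0.57,0.3],[-0.093,0.289,0,0,0,-0.57,0.3]]'
python3 - <<'E'
from h import *
go(578.5,-86.5,175,-26)
a=snap("top","t1")[130:290,360:530];b=snap("side","s1")[100:400,300:560]
cv2.imwrite("pics/z1.png",np.hstack([cv2.resize(a,(478,450),interpolation=2)[:,:410],cv2.resize(b,(390,450),interpolation=2)]))
E
```

```text
time_s: 4.22
eef_pos: [0.5785, -0.0848, 0.1751]
eef_rot: [-0.001, 0.848, 0.53, -0.001]
wrist_force: [-0.4, -0.0, -1.9]
opening: 0.638
grasp_force: 64.8
d [-0.0015  0.0007  0.0001] r [-0.0024 -0.0001  0.0012] pos [ 0.5785 -0.0848  0.1751] t 4.225 open 0.638 gf 64.8 F [-0.4 -0.  -1.9]
```

View pics/z1.png

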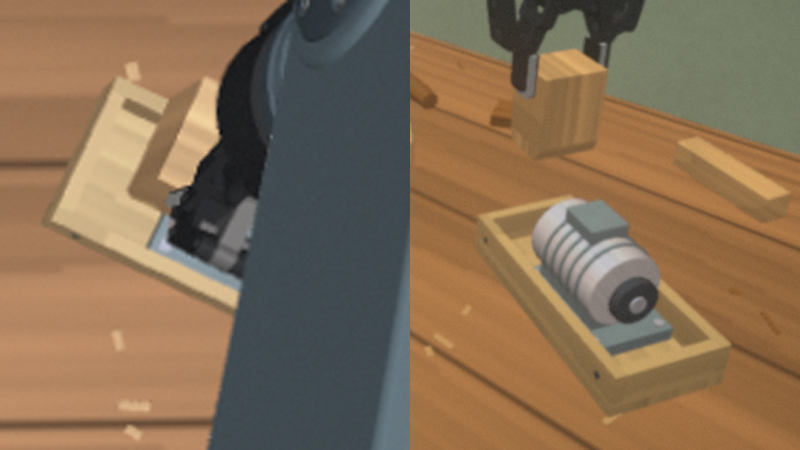

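The block hangs upright over the wide gap. I check the crate frame with line fits: far edges at rim height, near edges at table height.

Run:
```python
from h import *
im=cv2.imread("pics/t0.png"); hsv=cv2.cvtColor(im,cv2.COLOR_BGR2HSV)
m=cv2.inRange(hsv,(16,60,110),(24,120,255)); m[:,:370]=0; m[:150]=0;m[270:]=0
m=cv2.morphologyEx(m,cv2.MORPH_OPEN,np.ones((3,3)))
c=max(cv2.findContours(m,cv2.RETR_EXTERNAL,cv2.CHAIN_APPROX_NONE)[0],key=cv2.contourArea).reshape(-1,2)
C=np.array([547.3,-151]);a=np.radians(64);u=np.array([np.cos(a),np.sin(a)]);v=np.array([-u[1],u[0]])
for nm,s,ax,z in [("-x end rim",-1,0,.04),("-y side rim",-1,1,.04),("+x end",1,0,0),("+y side",1,1,0)]:
    P=onz("top",c,z)[:,:2]*1000-C; L=np.c_[P@u,P@v]; h=[111,50]
    k=(abs(s*L[:,ax]-h[ax])<9)&(abs(L[:,1-ax])<h[1-ax]-12); Q=L[k]
    p=np.polyfit(Q[:,1-ax],Q[:,ax],1); print(nm,k.sum(),"offset %.1f tilt %.2f deg"%(p[1],np.degrees(np.arctan(p[0]))),"resid",np.std(Q[:,ax]-np.polyval(p,Q[:,1-ax])).round(2))
# motor foot +x edge & inner walls by profile along u at v=0..: grey (low sat bluish) mask
mg=cv2.inRange(hsv,(90,30,60),(130,255,255)); ys,xs=np.nonzero(mg[150:270,370:520]); P=onz("top",np.c_[xs+370,ys+150],.018)[:,:2]*1000-C
L=np.c_[P@u,P@v]; print("foot max u by v",[(b,round(L[abs(L[:,1]-b)<3,0].max(),1)) for b in(-30,-20,0,20,30) if (abs(L[:,1]-b)<3).any()])
```

```text
-x end rim 39 offset -111.1 tilt -0.15 deg resid 0.48
-y side rim 101 offset -51.6 tilt -0.35 deg resid 0.49
+x end 37 offset 109.3 tilt 0.35 deg resid 0.52
+y side 99 offset 46.1 tilt -0.43 deg resid 0.91
foot max u by v [(-30, np.float64(41.8)), (-20, np.float64(42.2)), (0, np.float64(42.9)), (20, np.float64(42.2)), (30, np.float64(43.2))]
```

Run:
```python
from h import *
go(581.5,-88,100,-26.3)
```

```text
d [-0.0018  0.0038  0.0759] r [-0.001  -0.      0.0071] pos [ 0.579  -0.0848  0.1759] t 4.325 open 0.65 gf 64.8 F [ 0.2  0.2 -2. ]
```

```bash
python3 jog.py '[[-0.002,0.004,0,0,0,0.007,0.3],[-0.002,0.004,0.04,0,0,0.007,0.3],[-0.002,0.004,0.07,0,0,0.007,0.3],[-0.002,0.004,0.08,0,0,0.007,0.3],[-0.002,0.004,0.08,0,0,0.007,0.3]]'
python3 - <<'E'
from h import *
go(581.5,-88,57,-26.3)
a=snap("top","t2")[130:290,360:530];b=snap("side","s2")[130:380,320:520]
cv2.imwrite("pics/z2.png",np.hstack([cv2.resize(a,(478,450),interpolation=2)[:,:410],cv2.resize(b,(360,450),interpolation=2)]))
E
```

```text
time_s: 4.95
eef_pos: [0.5821, -0.0898, 0.0962]
eef_rot: [-0.0, 0.85, 0.527, -0.0]
wrist_force: [0.3, 0.8, -1.3]
opening: 0.644
grasp_force: 64.8
d [ 0.0014 -0.0013  0.0392] r [-0.0006  0.0001 -0.0017] pos [ 0.5821 -0.0898  0.0962] t 4.95 open 0.644 gf 64.8 F [ 0.3  0.8 -1.3]
```

View pics/z2.png

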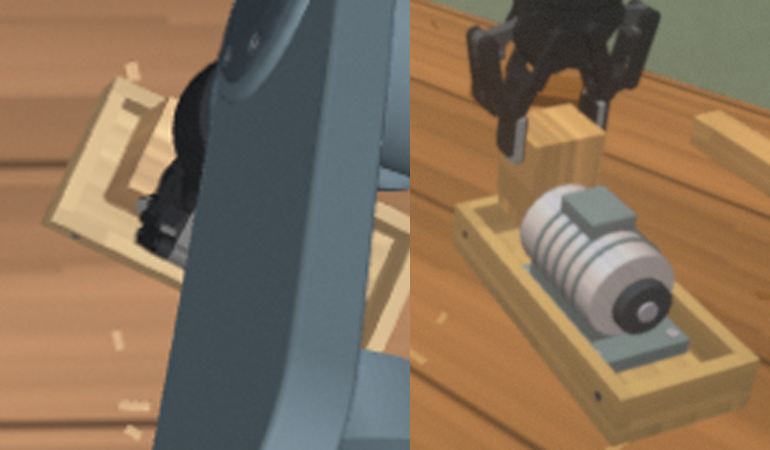

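Run:
```python
from h import *
C=np.array([549.3,-153.1]);a=np.radians(63.7);u=np.array([np.cos(a),np.sin(a)]);v=np.array([-u[1],u[0]])
f=lambda p,z:[np.round([(q[:2]*1000-C)@u,(q[:2]*1000-C)@v],1).tolist() for q in onz("top",[(360+x/2.812,130+y/2.812) for x,y in p],z)]
print("block top outer",f([(133,188),(172,97)],.123)); print("bevel top edge",f([(108,197)],.060)); 
o=ctrl.get_obs();d=o["eef_pos"][:2]*1000-C;print("tcp",d@u,d@v,o["eef_pos"])
b=(320,130);s=1.8
P=onz("side",[(320+528/s,130+140/s),(320+603/s,130+130/s),(320+565/s,130+104/s)],.123)[:,:2]*1000-C
print("side top edge",np.c_[P@u,P@v].round(1))
```

```text
block top outer [[88.4, 27.0], [89.8, -28.8]]
bevel top edge [[88.0, 26.3]]
tcp 71.30175027850568 -2.5604321080195946 [ 0.58318714 -0.0903134   0.09776642]
side top edge [[ -44.4 -228.5]
 [ -51.9 -284.6]
 [ -15.  -294.1]]
```

Run:
```python
from h import *
C=np.array([549.3,-153.1]);a=np.radians(63.7);u=np.array([np.cos(a),np.sin(a)]);v=np.array([-u[1],u[0]])
g=lambda p,z:(lambda P:np.c_[P@u,P@v].round(1).tolist())(onz("side",[(320+(x-410)/1.8,130+y/1.8) for x,y in p],z)[:,:2]*1000-C)
print("side block top",g([(528,140),(605,128),(565,103)],.123))
print("side crate rim outer",g([(455,210),(735,447*1.0-2)],.04)[:1],g([(490,228)],.04))
S=cv2.imread("pics/s2.png")[170:270,345:445]; T=cv2.imread("pics/t2.png")[145:225,365:445]
cv2.imwrite("pics/z3.png",np.hstack([cv2.resize(S,(400,400),interpolation=2),cv2.resize(T,(400,400),interpolation=2)]))
```

```text
side block top [[55.8, 26.4], [50.9, -32.4], [93.8, -26.3]]
side crate rim outer [[104.2, 54.6]] [[73.2, 40.6]]
```

View pics/z3.png

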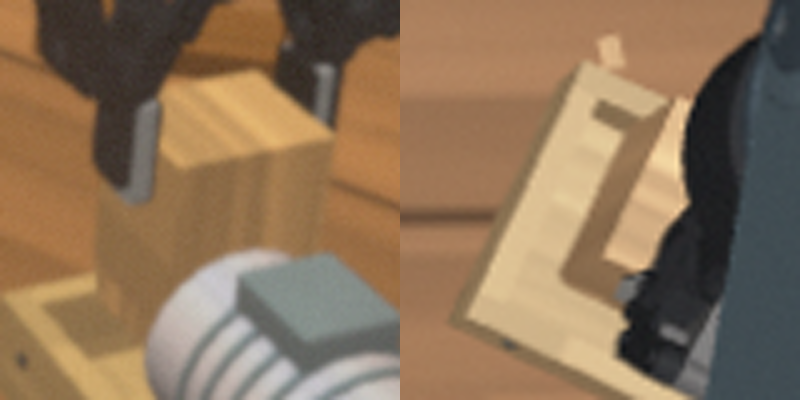

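The zoom shows the block's top front corners in the side view at about (391,212) and (428,203). In the top view its outer top edge runs from (406,197) to (421,164), clear of the crate's end wall.

Run:
```python
from h import *
C=np.array([549.3,-153.1]);a=np.radians(63.7);u=np.array([np.cos(a),np.sin(a)]);v=np.array([-u[1],u[0]])
def g(n,p,z): P=onz(n,p,z)[:,:2]*1000-C; return np.c_[P@u,P@v].round(1).tolist()
for z in(.123,.126): print(z,"side",g("side",[(391,212),(428.5,203.5),(409.5,187.5)],z),"top",g("top",[(406,196.6),(420.6,164.4)],z))
print("bottom sil",g("top",[(397.4,199.4)],.062),g("top",[(397.4,199.4)],.05))
print("rim top",g("top",[(365+70/5,145+320/5),(365+185/5,145+62/5)],.04),"inner corner",g("top",[(365+197/5,145+103/5)],.04))
print("rim side",g("side",[(347,243.5)],.04),"s inner corner", g("side",[(345+15/4,170+297/4)],.04))
# triangulate top outer corner (+u,-v): side (409.5,187.5) & top (420.6,164.4)
o1,d1=ray("side",[(409.5,187.5)]);o2,d2=ray("top",[(420.6,164.4)]);d1=d1[0];d2=d2[0]
t=np.linalg.lstsq(np.c_[d1,-d2],o2-o1,rcond=None)[0];A=o1+d1*t[0];B=o2+d2*t[1];print("tri",A,B,(A+B)[:2]/2*1000@np.c_[u,v]-C@np.c_[u,v])
# inner corner (+u,+v) of rim: proj expected
E3=lambda U,Vv,z:np.r_[(C+U*u+Vv*v)/1000,z]
print("expected px outer corner(111,50,.04)",proj("side",E3(111,50,.04)),proj("top",E3(111,50,.04)))
print("foot edge side", proj("side",[E3(44,38,.018),E3(-66,38,.01),E3(-66,-38,.01)]).round(1).tolist())
```

```text
0.123 side [[44.3, 25.4], [45.6, -29.1], [91.5, -30.0]] top [[90.4, 27.5], [90.7, -28.5]]
0.126 side [[40.0, 28.2], [41.2, -25.8], [86.8, -26.7]] top [[90.9, 28.1], [91.2, -27.7]]
bottom sil [[90.4, 26.4]] [[88.3, 24.2]]
rim top [[108.6, 51.7], [110.2, -48.6]] inner corner [[100.4, -37.2]]
rim side [[110.3, 48.5]] s inner corner [[107.7, 47.0]]
tri [ 0.61556419 -0.0850226   0.12370901] [ 0.61500571 -0.08432285  0.12341388] [ 90.58015496 -28.83645903]
expected px outer corner(111,50,.04) [[345.80308387 243.45630932]] [[378.17382647 207.56408091]]
foot edge side [[375.5, 281.7], [421.2, 342.2], [476.1, 326.4]]
```

Both views put the block's centre at about u = 67.5, against a gap centre of 72.5, so I shift it +5 mm along tool x and then lower it.

```bash
python3 jog.py '[[0.005,0,0,0,0,0,0.3],[0.005,0,0,0,0,0,0.3],[0.005,0,0.015,0,0,0,0.3],[0.005,0,0.025,0,0,0,0.3],[0.005,0,0.032,0,0,0,0.3],[0.005,0,0.036,0,0,0,0.3],[0.005,0,0.036,0,0,0,0.3]]'
python3 - <<'E'
from h import *
go(583.5,-83.5,57,-26.3)
E
```

```text
time_s: 5.92
eef_pos: [0.5841, -0.0855, 0.0599]
eef_rot: [-0.0, 0.85, 0.527, -0.0]
wrist_force: [0.5, -0.2, -2.9]
opening: 0.643
grasp_force: 64.8
d [ 0.0015 -0.0014  0.0029] r [-0.0007  0.0001 -0.002 ] pos [ 0.5841 -0.0855  0.0599] t 5.925 open 0.643 gf 64.8 F [ 0.5 -0.2 -2.9]
```

```bash
python3 jog.py '[[0,0,0.001,0,0,0,0.3],[0,0,0.002,0,0,0,0.3],[0,0,0.003,0,0,0,0.3],[0,0,0.003,0,0,0,0.3]]'
```

```text
time_s: 6.42
eef_pos: [0.5846, -0.0857, 0.0586]
eef_rot: [0.0, 0.85, 0.527, 0.0]
wrist_force: [-3.9, 0.9, 6.7]
opening: 0.643
grasp_force: 65.8
```

```bash
python3 jog.py '[[0,0,0,0,0,0,1],[0,0,0,0,0,0,1],[0,0,0,0,0,0,1],[0,0,0,0,0,0,1],[0,0,-0.03,0,0,0,1],[0,0,-0.08,0,0,0,1],[0,0,-0.12,0,0,0,1],[0,0,-0.12,0,0,0,1]]'
python3 - <<'E'
from h import *
go(586.2,291.7,140,-45.5)
E
```

```text
time_s: 7.42
eef_pos: [0.5869, -0.0864, 0.1817]
eef_rot: [0.003, 0.85, 0.527, 0.002]
wrist_force: [0.0, 0.1, 0.0]
opening: 1.0
grasp_force: 0.0
d [ 0.3383 -0.1691  0.0406] r [ 0.0077 -0.0022  0.3332] pos [ 0.5869 -0.0864  0.1817] t 7.425 open 1.0 gf 0.0 F [0.  0.1 0. ]
```

```bash
python3 jog.py '[[0.338,-0.169,0,0,0,0.333,1],[0.338,-0.169,0,0,0,0.333,1],[0.338,-0.169,0,0,0,0.333,1],[0.338,-0.169,0,0,0,0.333,1],[0.338,-0.169,0,0,0,0.333,1],[0.338,-0.169,0,0,0,0.333,1],[0.338,-0.169,0.02,0,0,0.333,1],[0.338,-0.169,0.04,0,0,0.333,1],[0.338,-0.169,0.04,0,0,0.333,1],[0.338,-0.169,0.04,0,0,0.333,1]]'
python3 - <<'E'
from h import *
go(586.2,291.7,46,-45.5)
E
```

```text
time_s: 8.68
eef_pos: [0.5838, 0.2907, 0.1371]
eef_rot: [0.0, 0.926, 0.378, -0.0]
wrist_force: [1.4, -0.1, 1.1]
opening: 1.0
grasp_force: 0.0
d [0.0025 0.001  0.0911] r [-0.0001  0.0005 -0.0021] pos [0.5838 0.2907 0.1371] t 8.675 open 1.0 gf 0.0 F [ 1.4 -0.1  1.1]
```

```bash
python3 jog.py '[[0.001,0.001,0.04,0,0,0,1],[0.001,0.001,0.08,0,0,0,1],[0.001,0.001,0.091,0,0,0,1],[0.001,0.001,0.091,0,0,0,1],[0.001,0.001,0.091,0,0,0,0.3],[0.001,0.001,0.091,0,0,0,0.3],[0.001,0.001,0.091,0,0,0,0.3],[0.001,0.001,0.091,0,0,0,0.3],[0.001,0.001,0.091,0,0,0,0.3]]';python3 jog.py '[[0,0,-0.05,0,0,0,0.3],[0,0,-0.1,0,0,0,0.3],[0,0,-0.14,0,0,0,0.3],[0,0,-0.14,0,0,0,0.3],[0,0,-0.14,0,0,0,0.3]]'
python3 - <<'E'
from h import *
C=np.array([549.3,-153.1]);a=np.radians(63.7);u=np.array([np.cos(a),np.sin(a)])
p=C-84*u; print(p)
go(p[0],p[1],190,-26.3)
snap("side","s3"); im=snap("top","t3")
cv2.imwrite("pics/z4.png",cv2.resize(im[150:270,365:525],(800,600),interpolation=2))
E
```

```text
time_s: 9.8
eef_pos: [0.5865, 0.2928, 0.0487]
eef_rot: [0.0, 0.925, 0.379, 0.002]
wrist_force: [0.7, -0.2, 6.1]
opening: 0.644
grasp_force: 64.0
time_s: 10.42
eef_pos: [0.5841, 0.2922, 0.1857]
eef_rot: [-0.0, 0.925, 0.379, -0.0]
wrist_force: [-0.1, 0.7, -1.1]
opening: 0.645
grasp_force: 63.6
[ 512.08201997 -228.40486015]
d [-0.4164  0.3207 -0.0041] r [-0.0006  0.0007 -0.3348] pos [0.5841 0.2922 0.1857] t 10.425 open 0.645 gf 63.6 F [-0.1  0.7 -1.1]
```

View pics/z4.png

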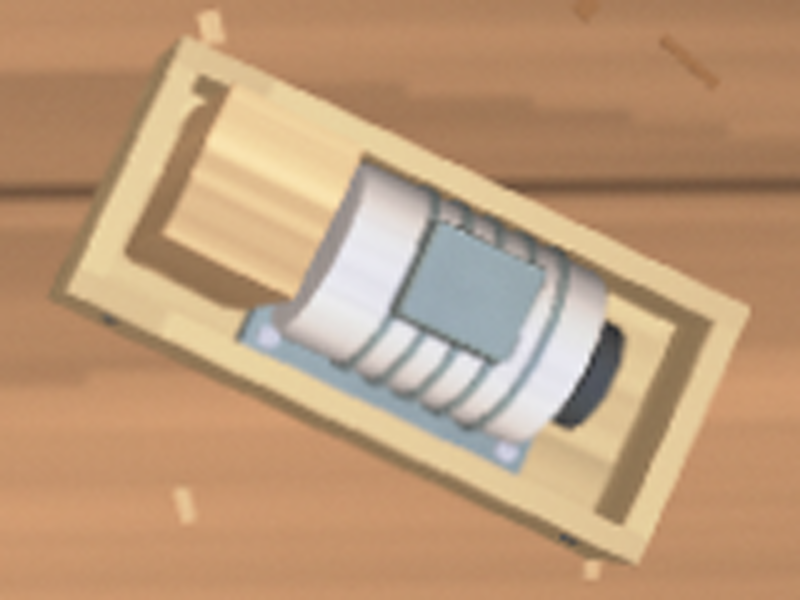

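The thick block stands home in the wide gap, and the motor is still upright. The foot's -x corner is at about pixel (469,244).

```bash
python3 jog.py '[[-0.416,0.32,0,0,0,-0.335,0.3],[-0.416,0.32,0,0,0,-0.335,0.3],[-0.416,0.32,0,0,0,-0.335,0.3],[-0.416,0.32,0,0,0,-0.335,0.3],[-0.416,0.32,0,0,0,-0.335,0.3],[-0.416,0.32,0,0,0,-0.335,0.3],[-0.416,0.32,0,0,0,-0.335,0.3],[-0.416,0.32,0,0,0,-0.335,0.3],[-0.416,0.32,0,0,0,-0.335,0.3],[-0.416,0.32,0,0,0,-0.335,0.3]]'; python3 jog.py '[[0,0,0.04,0,0,0,0.3],[0,0,0.065,0,0,0,0.3],[0,0,0.065,0,0,0,0.3]]'
python3 - <<'E'
from h import *
C=np.array([549.3,-153.1]);a=np.radians(63.7);u=np.array([np.cos(a),np.sin(a)]);v=np.array([-u[1],u[0]])
def g(n,p,z): P=onz(n,p,z)[:,:2]*1000-C; return np.c_[P@u,P@v].round(1).tolist()
p=C-84*u
go(p[0],p[1],58,-26.3); o=ctrl.get_obs()["eef_pos"][:2]*1000-C; print("tcp uv",o@u,o@v)
print("foot -x corner",g("top",[(469,244)],.018),"inner rim",g("top",[(365+713/5,150+320/5),(365+620/5,150+525/5)],.04),"wall foot",g("top",[(365+675/5,150+325/5),(365+600/5,150+515/5)],.01))
T=snap("top","t4");S=snap("side","s4")
E=lambda U,W,z:np.r_[(C+U*u+W*v)/1000,z]
print("expected block top px side",proj("side",[E(-72,28,.138),E(-96,28,.138),E(-96,-28,.138)]).round(),"top",proj("top",[E(-72,28,.138),E(-96,28,.138),E(-96,-28,.138)]).round())
cv2.imwrite("pics/z5.png",np.hstack([cv2.resize(S[190:350,370:530],(480,480),interpolation=2),cv2.resize(T[190:270,450:503],(318,480),interpolation=2)]))
E
```

```text
time_s: 11.78
eef_pos: [0.5111, -0.2291, 0.1846]
eef_rot: [-0.001, 0.85, 0.526, -0.001]
wrist_force: [0.6, 0.1, 0.4]
opening: 0.645
grasp_force: 63.6
time_s: 12.15
eef_pos: [0.5105, -0.2248, 0.1182]
eef_rot: [-0.003, 0.849, 0.528, -0.001]
wrist_force: [-0.4, -0.0, -0.2]
opening: 0.645
grasp_force: 63.6
d [-0.0026  0.0034  0.0602] r [-0.0068 -0.0014  0.0012] pos [ 0.5105 -0.2248  0.1182] t 12.15 open 0.645 gf 63.6 F [-0.4 -0.  -0.2]
tcp uv -81.44922227819214 2.9916346167370875
foot -x corner [[-68.0, 35.3]] inner rim [[-101.1, -39.1], [-100.3, 40.9]] wall foot [[-101.4, -39.1], [-104.5, 36.2]]
expected block top px side [[447. 253.]
 [462. 266.]
 [508. 254.]] top [[504. 242.]
 [518. 249.]
 [532. 216.]]
```

View pics/z5.png

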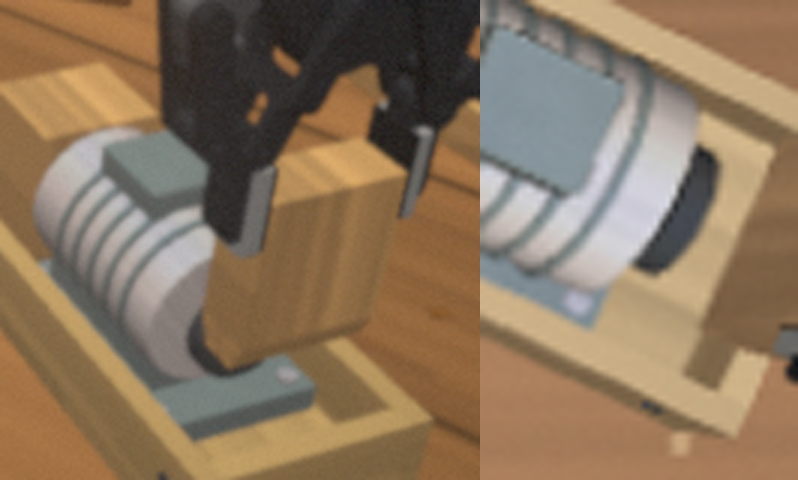

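The thin block hangs over the narrow gap. Its side-view top corners are at about (505,248) and (492,236), and its inner bottom edge in the top view runs from (499,215) to (487.5,244).

Run:
```python
from h import *
C=np.array([549.3,-153.1]);a=np.radians(63.7);u=np.array([np.cos(a),np.sin(a)]);v=np.array([-u[1],u[0]])
def g(n,p,z): P=onz(n,p,z)[:,:2]*1000-C; return np.c_[P@u,P@v].round(1).tolist()
for z in(.143,.1455,.148): print(z,g("side",[(505.3,248.3),(491.7,236)],z))
for z in(.068,.0705,.073): print(z,"bottom front",g("side",[(491.7,298.3),(446,311.7)],z),"top bottom line(u inner)",g("top",[(499.2,215),(487.5,244.2)],z))
p=C-84*u;go(p[0],p[1],58,-26.3); o=ctrl.get_obs()["eef_pos"][:2]*1000-C; print("tcp uv",o@u,o@v)
```

```text
0.143 [[-91.4, -27.2], [-67.6, -29.6]]
0.1455 [[-94.2, -24.3], [-70.5, -26.7]]
0.148 [[-97.0, -21.4], [-73.5, -23.7]]
0.068 bottom front [[-83.0, -33.9], [-84.3, 26.6]] top bottom line(u inner) [[-76.8, -23.9], [-78.7, 29.8]]
0.0705 bottom front [[-85.3, -31.5], [-86.6, 28.7]] top bottom line(u inner) [[-75.8, -23.3], [-77.7, 30.3]]
0.073 bottom front [[-87.6, -29.1], [-88.9, 30.7]] top bottom line(u inner) [[-74.8, -22.7], [-76.7, 30.7]]
d [-0.0019  0.0004  0.0634] r [-0.0006 -0.0002  0.0011] pos [ 0.5126 -0.2266  0.1214] t 12.25 open 0.647 gf 63.6 F [ 0.7  0.2 -0.4]
tcp uv -82.16201821332004 0.33991541838063793
```

Both views put the block's centre at u of about -83.5 to -84, against a gap centre of -84.5. That is well within the ±5 mm slack, so I shift it 1 mm and lower it.

```bash
python3 jog.py '[[-0.001,0,0.02,0,0,0,0.3],[-0.001,0,0.03,0,0,0,0.3],[-0.001,0,0.04,0,0,0,0.3],[-0.001,0,0.04,0,0,0,0.3]]';  python3 jog.py '[[0,0,0.008,0,0,0,0.3],[0,0,0.014,0,0,0,0.3],[0,0,0.018,0,0,0,0.3],[0,0,0.018,0,0,0,0.3]]'
```

```text
time_s: 12.75
eef_pos: [0.5117, -0.2281, 0.0809]
eef_rot: [-0.0, 0.849, 0.528, -0.0]
wrist_force: [0.8, 0.8, -0.7]
opening: 0.638
grasp_force: 63.6
time_s: 13.25
eef_pos: [0.5116, -0.2282, 0.0628]
eef_rot: [-0.0, 0.849, 0.528, -0.0]
wrist_force: [-0.5, -0.0, 0.2]
opening: 0.645
grasp_force: 63.6
```

```bash
python3 jog.py '[[0,0,0.001,0,0,0,0.3],[0,0,0.002,0,0,0,0.3],[0,0,0.003,0,0,0,0.3],[0,0,0.004,0,0,0,0.3],[0,0,0.005,0,0,0,0.3],[0,0,0.005,0,0,0,0.3]]'
```

```text
time_s: 14.0
eef_pos: [0.5119, -0.2284, 0.0586]
eef_rot: [-0.0, 0.849, 0.528, -0.0]
wrist_force: [-1.4, -0.2, 4.9]
opening: 0.641
grasp_force: 63.9
```

Floor contact at the same TCP height as the thick block (58.6 mm). I release, lift and move aside to look.

```bash
python3 jog.py '[[0,0,0,0,0,0,1],[0,0,0,0,0,0,1],[0,0,0,0,0,0,1],[0,0,0,0,0,0,1],[0,0,-0.03,0,0,0,1],[0,0,-0.08,0,0,0,1],[0,0,-0.14,0,0,0,1],[0,0,-0.14,0,0,0,1]]'; python3 jog.py '[[0,-0.06,0,0,0,0,1],[0.05,-0.12,0,0,0,0,1],[0.15,-0.18,0,0,0,0,1],[0.2,-0.2,0,0,0,0,1],[0.25,-0.2,0,0,0,0,1],[0.3,-0.2,0,0,0,0,1],[0.3,-0.2,0,0,0,0,1]]'
python3 - <<'E'
from h import *
T=snap("top","t5");S=snap("side","s5")
cv2.imwrite("pics/z6.png",np.hstack([cv2.resize(T[140:280,370:520],(400,373),interpolation=2),cv2.resize(S[200:386,340:540],(400,373),interpolation=2)]))
E
```

```text
time_s: 15.0
eef_pos: [0.515, -0.2305, 0.2044]
eef_rot: [0.005, 0.849, 0.528, 0.002]
wrist_force: [-0.2, 0.9, -1.2]
opening: 0.998
grasp_force: 0.0
time_s: 15.88
eef_pos: [0.4653, 0.132, 0.1975]
eef_rot: [-0.0, 0.849, 0.529, -0.0]
wrist_force: [-0.4, -0.4, 0.3]
opening: 0.999
grasp_force: 0.0
```

View pics/z6.png

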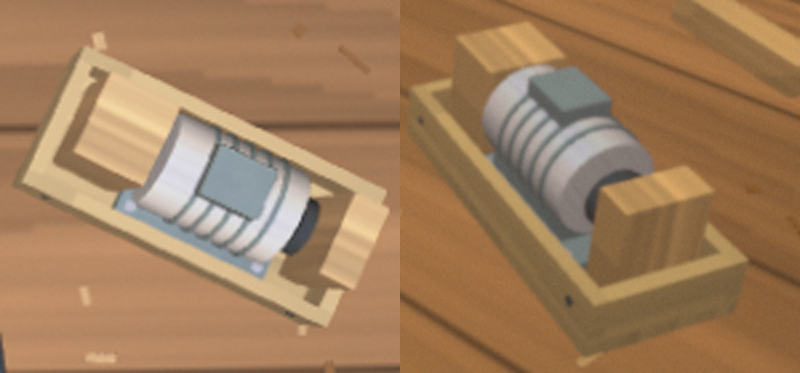

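Both blocks stand upright in their gaps and the motor is upright: in the zoom the thick top is around (125,130) and the thin top around (355,240). One numeric check of both tops at z = 85 mm, then hand in.

Run:
```python
from h import *
C=np.array([549.3,-153.1]);a=np.radians(63.7);u=np.array([np.cos(a),np.sin(a)]);v=np.array([-u[1],u[0]])
def g(n,p,z): P=onz(n,p,z)[:,:2]*1000-C; return np.c_[P@u,P@v].round(1).tolist()
s=400/150
print("thin top",g("top",[(370+x/s,140+y/s) for x,y in[(356,193),(388,206),(350,290),(319,275)]],.085))
print("thin side",g("side",[(340+(x-400)/2,200+y/2) for x,y in[(714,190),(684,166),(612,217),(594,186)]],.085))
print("thick side",g("side",[(340+(x-400)/2,200+y/2) for x,y in[(453,38),(533,21),(565,58)]],.085))
print(ctrl.hand_in())
```

```text
thin top [[-74.8, -26.8], [-96.7, -28.3], [-96.0, 29.7], [-74.4, 29.7]]
thin side [[-96.1, -26.5], [-73.4, -25.0], [-95.6, 37.4], [-70.8, 31.4]]
thick side [[94.8, 29.5], [94.8, -32.2], [46.2, -26.2]]
the job is handed in; nothing more can be done
None
```

The thick block stands upright in the crate's wide gap and the thin block upright in the narrow one, with the motor still upright between them; I handed the job in at about 16 s, with the arm clear, and got no verdict back.

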